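# Put the socket set away in the tool chest

### The job

The blue socket set in the open top drawer of the red tool chest has been left with its lid up. With the fingertips push the lid over until the set is shut, then push the drawer fully home, without slamming or forcing it. Just push: lift nothing, and leave the things on the chest and on the bench where they are.

Things in the scene. Friction and masses are not known exactly. Their poses are not given: they have to be found in the camera images.
- chest_front (a point): Middle of the upper front edge of the red steel three-drawer tool chest (300 deep in x, 600 wide in y, 212 mm high, fixed on the bench, its front towards the robot, turned a little to one side or the other). The point lies on the chest's flat front face, 212 mm above the bench. +x points from the chest's front to its back, +z up. Only the top drawer moves; the two below are shut. Above the top drawer runs the 20 mm thick chest top (192 to 212 mm above the bench).
- drawer (a joint): How far the top drawer is open, in m: 0 fully home (front flush with the chest, a hard stop), 0.23 fully out. It slides straight along the chest's x axis (towards +x to shut), with about 3 N of friction, and stays where it is left. Drawer 2.5 kg, inside 530 wide, 256 deep, its floor 145 mm above the bench, its sides 40 mm high.
- drawer_pull (a point): Centre of the front face of the aluminium pull, a strip 550 wide and 18 mm high along the top of the top drawer's front. The strip stands 12 mm out from the drawer front; this point lies 182 mm above the bench, 9 mm under the strip's and drawer front's top edge. Axes as the chest's: +x is the way to push.
- case_centre (a point): Centre of the closed socket-set case, a loose flat blue sheet-steel case (0.71 kg, 85 deep x 170 wide x 32 mm high when shut) lying in the left or the right half of the top drawer. The point lies 16 mm above the case's underside. +x points to its hinge side (the long side towards the chest), y along its length, +z up. The lower half is 18 mm high; the hinge line runs along y, 42.5 mm to +x of this point and 2 mm above it.
- case_lid (a joint): Opening angle of the case's lid in rad: 0 shut, 1.57 standing upright, 1.8 fully open (stop, leaning back towards the chest). The hinge is a little stiff (0.025 N m): the lid stays where it is near upright, and falls shut by itself once it is pushed below about 0.9 rad.
- lid_edge (a point): Middle of the lid's free edge, on its outer face: 85 mm from the hinge line. When the lid stands up this is the top edge, on the face that looks towards the chest (to case +x). The lid is a shallow steel tray 85 x 170 mm with a 14 mm rim; 0.16 kg.
- spanner_centre (a point): Middle of a steel combination spanner, 148 mm long (along its x) and 8 mm thick, lying loose in the drawer parallel to its front, in the other half from the case; the point lies 4 mm above its underside. Not to be lifted.
- piston_centre (a point): Centre of an aluminium piston, 70 mm in diameter and 64 mm high, standing loose on the bench in front of the chest to the right; leave it.
- socket_centre (a point): Centre of a large steel socket, 42 mm in diameter and 50 mm high, standing loose on top of the chest near its middle; leave it.
- grease_centre (a point): Centre of a yellow tin, 68 mm in diameter and 75 mm high, standing loose on the bench in front of the chest to the left; leave it.
Not all that is in view belongs to the job. What is shaped like the part that bears case_centre but brown is not meant. Of the things shaped like the part that bears spanner_centre, the bare steel one is meant.

How it is judged:
By the outcome, as a careful person would: the job done as asked, in the order asked, and still so for the second after the job is handed in, with the robot touching nothing.
It also fails if it takes over 48 s, if anything falls off the work surface, if the arm or the gripper's body presses on something with over 40 N, if the wrist force passes 120 N, or if a joint passes its speed limit or range.

### The arm

A 6-joint arm with a two-finger parallel gripper is mounted at the origin on the work surface. World frame = base frame: x ahead of the robot, y to its left, z up, the work surface at z = 0. Lengths are in mm, angles in rad, forces in N, time in s.
With the tool pointing down it reaches from about 275 to 750 mm from the base axis. Payload 10.2 kg.
Tool frame: the origin (TCP) lies midway between the tips of the shut fingers; the grasp point (between the pads) lies 19 mm behind it; z points along the fingers, y is the line along which they close (so a half turn about z gives the same grasp; the last joint's range is limited). The gripper opens to 85 mm and grips with 20 to 120 N. Pads are 22 mm wide; open, the fingers measure 114 mm over their backs; the gripper's body (76 mm by 85 mm) begins 54 mm behind the grasp point. The pads swing forward as they close: fully open they stand 13 mm farther back than shut.
Start: joints at [-1.342, 0.313, 1.498, -0, 1.331, -0.223], TCP at [229.196, -472.335, 231.294] pointing down, gripper open.
Joint ranges: [-2.94, 2.94], [-0.97, 2.17], [0.19, 2.56], [-1.23, 4.37], [0.02, 3.11], [-2.88, 2.88]. Speed limits (rad/s): [2.39, 2.39, 3.01, 3.14, 3.14, 3.14].

### API

Orientations are given as a unit quaternion [w, x, y, z].
In Python, from rig import ctrl gives the robot as it stands.
- The arm moves only by the tool send_rows, never from a script. Its argument "targets" is a list of rows, each a list of 7 numbers: the closure, from -1 (fully open) to 1 (shut), so that 0 is half open, then the shift along the tool's x, y, z in m, then the turn, a rotation vector about the tool's x, y, z in rad. In form: [[claw, dx, dy, dz, ax, ay, az], ...]. A call has exactly 10 rows; each row shifts and turns the commanded pose from where the row before left it, along the tool's axes as they then stand; what a row does not reach is not made up. A row lasts 1/8 s, in which the tool goes at most 62.5 mm and 10.7 degrees, less where a joint would pass 70% of its speed; a pose out of reach is approached as far as the arm can. A call with a gripper value outside its range is refused whole. The fingers move at their own pace and stop on an object; "squeeze" is the grip in N (left out, the last holds). Time passes only in rows, so rows that do not move let the fingers close, or fill a call up. It gives the time, the measured TCP pose, the force, the opening and the grip force at its end, in the units of the state.
- ctrl.sense(): the state, without advancing time (a new reading comes with each control period).
- ctrl.capture(name): name is "scene" or "top" or "wrist"; returns a dict with "img" (480x640x3 uint8, red, green, blue), "camera_matrix" (3x3 intrinsics, pixels), "R" (3x3) and "t" (3): a world point X has camera coordinates R X + t. Camera axes: x right, y down, z forward; pixel columns grow to the right and rows downward; lengths in mm; the calibration is good to about 2 mm. The wrist camera is an equidistant fisheye: a pixel r from the principal point sees the ray r / f radians off the axis. A picture is of the moment at which its call begins. There is no depth.
- ctrl.finish_job(): hands the job in; it is judged then, once.
Trained networks look in a picture, given as the dict that the camera call returned (one of the last four; its "shot" number tells which), for a name from the list of things; names that differ only in an ending like _2 or _b are one class to them, and where a whole thing is asked for, a point or a joint stands for the part that bears it (a point fixed in the world has none). Each returns a list of dicts, best first, with "score" (0 to 1); they miss things now and then, are a little off and sometimes report something else, mostly with a low value. They report only what shows in the picture. A call takes as long as a camera call. They do not tell look-alikes from the thing itself.
- ctrl.boxes_of(query, picture): "extent" ([left, top, width, height] in pixels, round what is visible of it).
- ctrl.landmark_of(query, picture): "point" ([column, row] in pixels: a listed point, or the origin of a listed thing).
The state is a dict: "time_s": time; "joints": joint angles; "dq": joint speeds; "tau": joint torques, N m; "eef_pos": TCP position; "ee_rot": TCP orientation; "force": force on the tool from outside, world axes, zero at the start; "wrist_torque": the same for the moment, N m; "grip_width": opening from 0.0 (shut) to 1.0 (fully open); "grip_force": force on a finger pad.
Only numpy, scipy, OpenCV 4.12 (cv2) and the standard library are available. Lean on these libraries where they do the work, as an engineer would, in place of code of your own. Each camera call takes 0.05 s, during which the arm holds its last target. There are 200 camera calls.

## Working session

There is one attempt and no reset: what is moved stays moved. The work goes in short steps, Python scripts to look and compute and a tool call to move; the robot and the scene stay as the last step left them, time stands still between calls to the robot, and variables do not carry over. Pictures are saved under pics/ and viewed, at most 10 in all, crops included, and the job is handed in when it is done.

Besides the shell and the picture viewer there is one more tool, called after "Emit:" as name(argument=value, ...), one argument or row to a line, values as JSON. send_rows: Moves the arm, as the interface text tells. Its arguments: {"type":"object","properties":{"targets":{"type":"array"},"squeeze":{"type":"number"}},"required":["targets"]}

```bash
mkdir -p pics; ls; cat > h.py <<'E'
import numpy as np, cv2
from rig import ctrl
def plane(pic,px,z):
    K=np.array(pic["camera_matrix"]);R=np.array(pic["R"]);t=np.array(pic["t"])
    d=R.T@np.linalg.solve(K,np.array([px[0],px[1],1.0]));c=-R.T@t
    return c+d*(z-c[2])/d[2]
def tri(ps):
    A=[];b=[]
    for pic,px in ps:
        K=np.array(pic["camera_matrix"]);R=np.array(pic["R"]);t=np.array(pic["t"])
        d=R.T@np.linalg.solve(K,np.array([px[0],px[1],1.0]));d/=np.linalg.norm(d);c=-R.T@t
        P=np.eye(3)-np.outer(d,d);A.append(P);b.append(P@c)
    return np.linalg.lstsq(np.vstack(A),np.hstack(b),rcond=None)[0]
def save(pic,n): cv2.imwrite(f"pics/{n}.png",cv2.cvtColor(np.array(pic["img"]),cv2.COLOR_RGB2BGR))
E
python3 - <<'E'
from h import *
np.set_printoptions(precision=1,suppress=True)
S=ctrl.capture("scene");T=ctrl.capture("top");save(S,"s0");save(T,"t0")
s=ctrl.sense();print(s["eef_pos"],s["ee_rot"],s["time_s"])
for n in ["chest_front","drawer_pull","case_centre","lid_edge","spanner_centre","piston_centre","socket_centre","grease_centre"]:
    a=ctrl.landmark_of(n,S);b=ctrl.landmark_of(n,T)
    print(n,[(np.round(x["point"]),round(x["score"],2)) for x in a],[(np.round(x["point"]),round(x["score"],2)) for x in b])
    if a and b: print("   tri",tri([(S,a[0]["point"]),(T,b[0]["point"])]))
E
```

```text
pics
[ 229.2 -472.1  230.8] [-0.   1.   0.2 -0. ] 0.1
chest_front [(array([290., 233.]), 0.56)] [(array([342., 211.]), 0.68)]
   tri [647.4 -23.5 215.6]
drawer_pull [(array([321., 204.]), 0.8)] [(array([332., 314.]), 0.72)]
   tri [459.1  -1.4 190.3]
case_centre [] [(array([409., 280.]), 0.91), (array([327., 338.]), 0.72)]
lid_edge [(array([236., 201.]), 0.63)] [(array([417., 242.]), 0.88), (array([304., 342.]), 0.65), (array([485., 338.]), 0.49)]
   tri [ 588.9 -157.1  246.9]
spanner_centre [(array([466., 311.]), 0.83), (array([374., 243.]), 0.69)] [(array([163., 259.]), 0.65), (array([257., 260.]), 0.61)]
   tri [571.4 355.7  15.3]
piston_centre [] [(array([484., 337.]), 0.64)]
socket_centre [(array([280., 254.]), 0.93)] [(array([340., 154.]), 0.87)]
   tri [748.5 -17.8 227.9]
grease_centre [(array([443., 264.]), 0.6)] [(array([189., 329.]), 0.88)]
   tri [423.7 295.7  36. ]
```

View pics/s0.png

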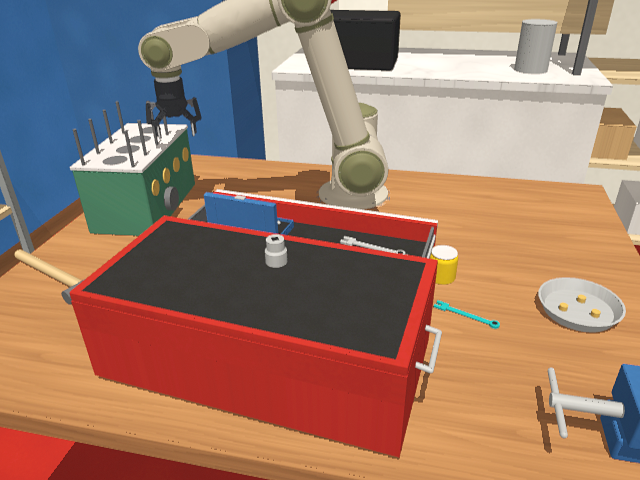

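View pics/t0.png

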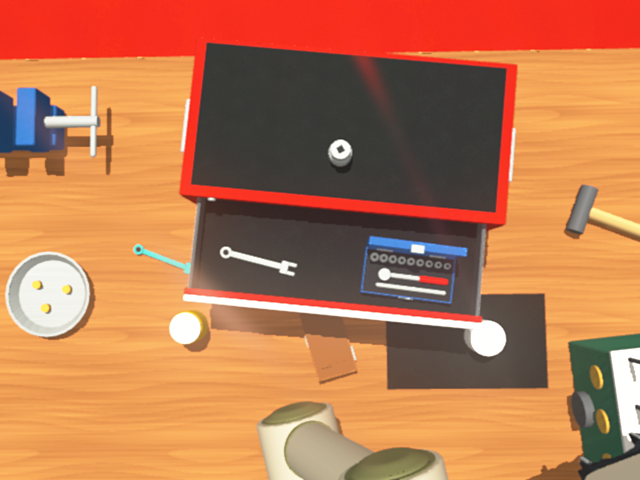

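Blue case with its lid up: top (409,275), in the drawer's right half. The brown look-alike lies on the bench at top (330,345). The bare steel spanner is in the drawer at (258,261), and the teal one is on the bench at (162,258). I'll confirm these in a crop and measure the yaw.

```bash
python3 - <<'E'
from h import *
np.set_printoptions(precision=1,suppress=True)
im=cv2.imread("pics/t0.png")
cv2.imwrite("pics/c0.png",cv2.resize(im[190:390,290:510],None,fx=2.7,fy=2.7,interpolation=cv2.INTER_CUBIC))
T=ctrl.capture("top");S=ctrl.capture("scene")
P=lambda px,z:plane(T,px,z)
a,b=P((182,194),212),P((504,222),212);print("chest",a,b,(a+b)/2,np.degrees(np.arctan2(-(b-a)[0],-(b-a)[1])),np.linalg.norm(b-a))
a,b=P((184,298),191),P((482,324),191);print("pull",a,b,(a+b)/2,np.degrees(np.arctan2(-(b-a)[0],-(b-a)[1])),np.linalg.norm(b-a))
print("case corners z163",P((361,293),163),P((452,302),163),P((456,258),163))
print("lid top ends z248",P((369,238),248),P((467,250),248))
print("lid scene ends",[tri([(S,p),(T,q)]) for p,q in (((206,194),(467,250)),((277,205),(369,238)))])
print("piston top z64",P((486,338),64),"socket",P((340,150),262),"grease",P((188,327),75))
print("brown far/near",P((330,318),32),P((340,380),32))
E
```

```text
chest [682.5 269.  212. ] [ 623.7 -316.1  212. ] [653.1 -23.6 212. ] 5.744845007382853 588.0862550061743
pull [492.1 269.4 191. ] [ 439.6 -276.3  191. ] [465.8  -3.5 191. ] 5.496382349017882 548.1959336952419
case corners z163 [497.4 -58.4 163. ] [ 478.9 -228.5  163. ] [ 561.2 -238.1  163. ]
lid top ends z248 [595.1 -69.8 248. ] [ 572.1 -240.2  248. ]
lid scene ends [array([ 571.4, -238.1,  248.8]), array([594.4, -67.6, 249.5])]
piston top z64 [ 402.  -314.6   64. ] socket [749.1 -20.8 262. ] grease [430.3 289.   75. ]
brown far/near [443.2   0.7  32. ] [315.2 -18.5  32. ]
```

View pics/c0.png

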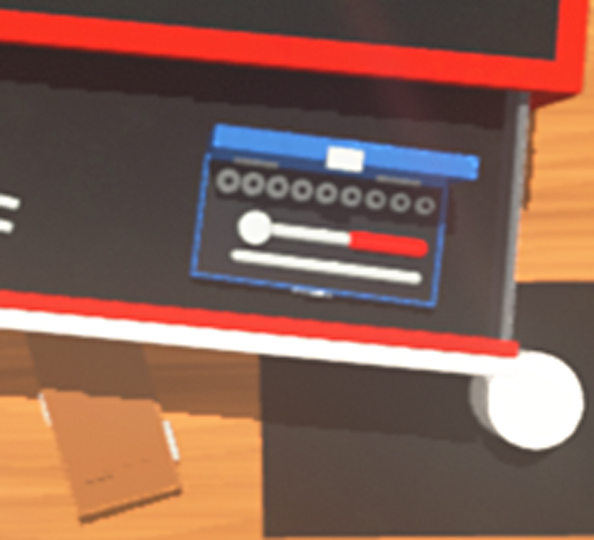

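The crop shows the open blue case (lid top edge about (345,150) in the crop, upright and leaning slightly back), well clear of the brown closed case on the bench (115,455). The blue one fits. I now need the tool-frame numbers.

```bash
cat >> h.py <<'E'
from scipy.spatial.transform import Rotation as Ro
def to(tgt,yaw_deg):
    s=ctrl.sense();q=np.array(s["ee_rot"]);R=Ro.from_quat(q[[1,2,3,0]])
    p=np.array(s["eef_pos"]);G=Ro.from_euler("z",yaw_deg,degrees=True)*Ro.from_quat([1,0,0,0])
    print("t",s["time_s"],"pos",p.round(1),"F",np.round(s["force"],1),"w",np.round(s["grip_width"],2))
    print("shift in tool now",np.round(R.inv().apply(np.array(tgt)-p),1),"after turn",np.round(G.inv().apply(np.array(tgt)-p),1),"turn",np.round((R.inv()*G).as_rotvec(),4))
E
python3 -c "
from h import *
to([632,-160,310],-6.5)"
```

```text
t 1.0 pos [ 229.2 -472.3  231.3] F [0.4 0.1 0.4] w 1.0
shift in tool now [ 498.8 -105.1  -78.7] after turn [ 364.9 -355.9  -78.7] turn [-0.      0.      0.5652]
```

Emit:
send_rows(
  targets=[
    [1,0,0,-0.04,0,0,0.141],
    [1,0,0,-0.04,0,0,0.141],
    [1,0,0,0,0,0,0.141],
    [1,0,0,0,0,0,0.142],
    [1,0.03,-0.03,0,0,0,0],
    [1,0.03,-0.03,0,0,0,0],
    [1,0.03,-0.03,0,0,0,0],
    [1,0.03,-0.03,0,0,0,0],
    [1,0.03,-0.03,0,0,0,0],
    [1,0.03,-0.03,0,0,0,0],
  ],
)

```text
time_s: 2.25
eef_pos: [429.4, -312.8, 311.4]
ee_rot: [0.0, 0.998, -0.057, 0.0]
force: [-0.0, -0.3, -0.1]
grip_width: 0.002
grip_force: 0.0
```

Emit:
send_rows(
  targets=[
    [1,0.022,-0.022,0,0,0,0],
    [1,0.022,-0.022,0,0,0,0],
    [1,0.022,-0.022,0,0,0,0],
    [1,0.022,-0.022,0,0,0,0],
    [1,0.022,-0.022,0,0,0,0],
    [1,0.022,-0.022,0,0,0,0],
    [1,0.022,-0.022,0,0,0,0],
    [1,0.022,-0.015,0,0,0,0],
    [1,0.009,-0.007,0,0,0,0],
    [1,0,0,0,0,0,0],
  ],
)

```text
time_s: 3.5
eef_pos: [632.1, -159.8, 310.9]
ee_rot: [-0.0, 0.998, -0.056, -0.0]
force: [-0.6, 0.2, 0.4]
grip_width: -0.001
grip_force: 0.0
```

```bash
python3 -c "
from h import *
to([632,-160,224],-6.5)
T=ctrl.capture('top');S=ctrl.capture('scene')
cv2.imwrite('pics/m1.png',cv2.cvtColor(np.hstack([T['img'][150:350,300:550],S['img'][100:300,120:370]]),cv2.COLOR_RGB2BGR).repeat(1,0))
for n in ['lid_edge']:
    print(ctrl.landmark_of(n,T)[:1],ctrl.landmark_of(n,S)[:1])
"
```

```text
t 3.5 pos [ 632.1 -159.8  310.9] F [-0.6  0.2  0.4] w -0.0
shift in tool now [-0.   0.2 86.9] after turn [-0.1  0.2 86.9] turn [-0.      0.0005  0.0007]
[{'point': [419.1, 239.3], 'score': 0.76}] [{'point': [235.9, 199.9], 'score': 0.57}]
```

View pics/m1.png

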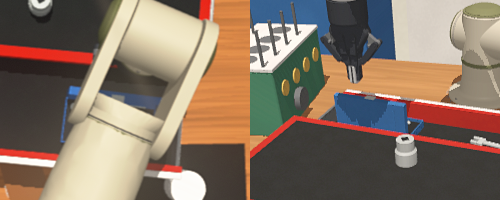

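Emit:
send_rows(
  targets=[
    [1,0,0,0.02,0,0,0],
    [1,0,0,0.025,0,0,0],
    [1,0,0,0.025,0,0,0],
    [1,0,0,0.016,0,0,0],
    [1,-0.012,0,0,0,0,0],
    [1,-0.01,0,0,0,0,0],
    [1,-0.008,0,0,0,0,0],
    [1,-0.006,0,0,0,0,0],
    [1,-0.006,0,0,0,0,0],
    [1,-0.006,0,0,0,0,0],
  ],
)

```text
time_s: 4.95
eef_pos: [584.1, -154.4, 225.4]
ee_rot: [0.0, 0.998, -0.057, 0.0]
force: [0.9, 0.4, 1.1]
grip_width: 0.003
grip_force: 0.3
```

Emit:
send_rows(
  targets=[
    [1,-0.006,0,0,0,0,0],
    [1,-0.006,0,0,0,0,0],
    [1,-0.006,0,0,0,0,0],
    [1,-0.006,0,0,0,0,0],
    [1,-0.006,0,0,0,0,0],
    [1,-0.006,0,0,0,0,0],
    [1,-0.006,0,0,0,0,0],
    [1,-0.006,0,0,0,0,0],
    [1,-0.006,0,0,0,0,0],
    [1,0,0,0,0,0,0],
  ],
)

```text
time_s: 6.2
eef_pos: [530.5, -148.3, 225.4]
ee_rot: [0.0, 0.998, -0.057, 0.0]
force: [0.3, -0.5, -1.0]
grip_width: -0.001
grip_force: 0.0
```

```bash
python3 -c "
from h import *
to([515,-146,225],-6.5)
T=ctrl.capture('top');S=ctrl.capture('scene')
cv2.imwrite('pics/m2.png',cv2.resize(cv2.cvtColor(np.hstack([T['img'][200:330,340:500],S['img'][120:250,150:310]]),cv2.COLOR_RGB2BGR),None,fx=2.4,fy=2.4))
"
```

```text
t 6.2 pos [ 530.5 -148.3  225.4] F [ 0.3 -0.5 -1. ] w -0.0
shift in tool now [-15.6  -0.5   0.4] after turn [-15.6  -0.5   0.4] turn [ 0.     -0.0001  0.0001]
```

View pics/m2.png

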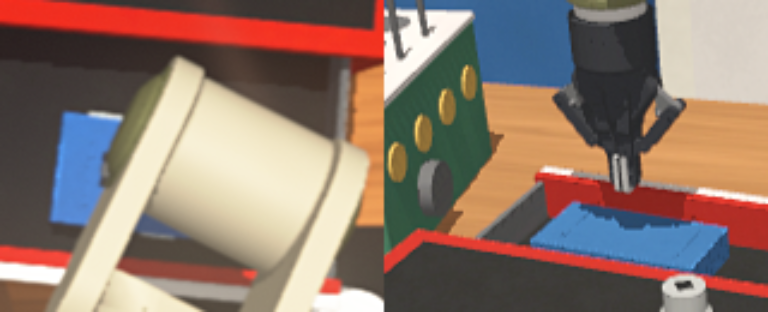

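```bash
python3 -c "
from h import *
to([415,1,265],-5.6); to([415,1,175],-5.6)"
```

```text
t 6.3 pos [ 530.8 -148.4  225.3] F [ 0.1 -0.5  0.9] w 0.0
shift in tool now [-131.9 -135.3  -39.7] after turn [-129.8 -137.4  -39.7] turn [ 0.     -0.0002 -0.0155]
t 6.3 pos [ 530.8 -148.4  225.3] F [ 0.1 -0.5  0.9] w 0.0
shift in tool now [-131.9 -135.3   50.3] after turn [-129.8 -137.4   50.3] turn [ 0.     -0.0002 -0.0155]
```

Emit:
send_rows(
  targets=[
    [1,0,0,-0.02,0,0,-0.0155],
    [1,0,0,-0.02,0,0,0],
    [1,-0.02,-0.022,0,0,0,0],
    [1,-0.022,-0.023,0,0,0,0],
    [1,-0.022,-0.023,0,0,0,0],
    [1,-0.022,-0.023,0,0,0,0],
    [1,-0.022,-0.023,0,0,0,0],
    [1,-0.022,-0.023,0,0,0,0],
    [1,0,0,0,0,0,0],
    [1,0,0,0,0,0,0],
  ],
)

```text
time_s: 7.55
eef_pos: [415.2, 0.3, 265.4]
ee_rot: [0.0, 0.999, -0.049, 0.0]
force: [0.4, 0.7, 0.7]
grip_width: 0.001
grip_force: 0.0
```

```bash
python3 -c "
from h import *
to([415,1,175],-5.6)
T=ctrl.capture('top');S=ctrl.capture('scene')
for n in ('case_centre','drawer_pull','lid_edge'): print(n,[(np.round(x['point']),round(x['score'],2),plane(T,x['point'],z).round(1)) for z in [dict(case_centre=161,drawer_pull=182,lid_edge=177)[n]] for x in ctrl.landmark_of(n,T)])
cv2.imwrite('pics/m3.png',cv2.resize(cv2.cvtColor(np.hstack([T['img'][200:360,300:500],S['img'][120:280,190:390]]),cv2.COLOR_RGB2BGR),None,fx=2,fy=2))
"
```

```text
t 7.55 pos [4.152e+02 3.000e-01 2.654e+02] F [0.4 0.7 0.7] w 0.0
shift in tool now [-0.3 -0.7 90.4] after turn [-0.3 -0.7 90.4] turn [ 0.0003 -0.0005 -0.    ]
case_centre [(array([325., 337.]), 0.89, array([415.8,   9.9, 161. ])), (array([408., 276.]), 0.61, array([ 529. , -146.8,  161. ]))]
drawer_pull [(array([333., 313.]), 0.75, array([461.9,  -4.7, 182. ]))]
lid_edge [(array([406., 296.]), 0.78, array([ 490.6, -140.1,  177. ]))]
```

View pics/m3.png

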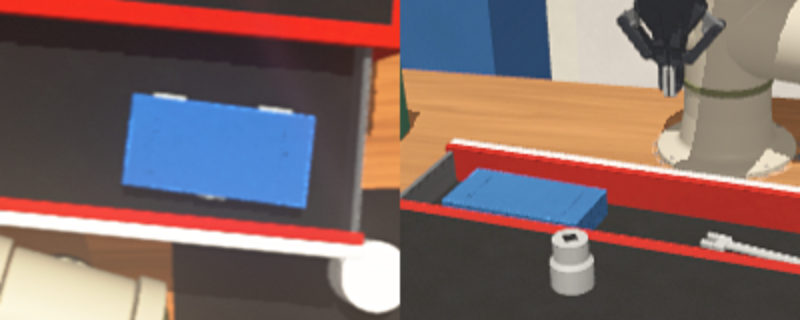

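The lid lies flat: the blue case is shut, at about (220,150) in the left half of the picture. Next I lower the fingertips in front of the pull and make contact gently.

Emit:
send_rows(
  targets=[
    [1,0,0,0.025,0,0,0],
    [1,0,0,0.03,0,0,0],
    [1,0,0,0.025,0,0,0],
    [1,0,0,0.011,0,0,0],
    [1,0.01,0,0,0,0,0],
    [1,0.01,0,0,0,0,0],
    [1,0.005,0,0,0,0,0],
    [1,0.004,0,0,0,0,0],
    [1,0.004,0,0,0,0,0],
    [1,0.004,0,0,0,0,0],
  ],
)

```text
time_s: 9.05
eef_pos: [451.3, -2.9, 174.3]
ee_rot: [0.0, 0.999, -0.049, -0.001]
force: [-3.0, -0.2, 1.4]
grip_width: 0.002
grip_force: 1.7
```

Emit:
send_rows(
  targets=[
    [1,0.004,0,0,0,0,0],
    [1,0.004,0,0,0,0,0],
    [1,0.005,0,0,0,0,0],
    [1,0.006,0,0,0,0,0],
    [1,0.007,0,0,0,0,0],
    [1,0.008,0,0,0,0,0],
    [1,0.008,0,0,0,0,0],
    [1,0.008,0,0,0,0,0],
    [1,0.008,0,0,0,0,0],
    [1,0.008,0,0,0,0,0],
  ],
)

```text
time_s: 10.3
eef_pos: [517.7, -9.4, 174.2]
ee_rot: [0.0, 0.999, -0.049, -0.0]
force: [-4.1, -1.2, 1.4]
grip_width: -0.001
grip_force: 1.7
```

```bash
python3 -c "
from h import *
to([630,-22,174],-5.6)
T=ctrl.capture('top')
for n in ('drawer_pull',): print([(x['point'],plane(T,x['point'],182).round(1)) for x in ctrl.landmark_of(n,T)])
"
```

```text
t 10.3 pos [517.7  -9.4 174.2] F [-4.1 -1.2  1.4] w -0.0
shift in tool now [113.    1.6   0.2] after turn [113.    1.6   0.2] turn [0.     0.0002 0.    ]
[]
```

Emit:
send_rows(
  targets=[
    [1,0.006,0,0,0,0,0],
    [1,0.008,0,0,0,0,0],
    [1,0.008,0,0,0,0,0],
    [1,0.008,0,0,0,0,0],
    [1,0.008,0,0,0,0,0],
    [1,0.008,0,0,0,0,0],
    [1,0.008,0,0,0,0,0],
    [1,0.008,0,0,0,0,0],
    [1,0.008,0,0,0,0,0],
    [1,0.006,0,0,0,0,0],
  ],
)

```text
time_s: 11.65
eef_pos: [593.4, -17.0, 174.3]
ee_rot: [0.0, 0.999, -0.049, 0.0]
force: [-3.9, -1.0, 0.8]
grip_width: -0.002
grip_force: 1.7
```

Emit:
send_rows(
  targets=[
    [1,0.004,0,0,0,0,0],
    [1,0.004,0,0,0,0,0],
    [1,0.003,0,0,0,0,0],
    [1,0.003,0,0,0,0,0],
    [1,0.003,0,0,0,0,0],
    [1,0.002,0,0,0,0,0],
    [1,0.002,0,0,0,0,0],
    [1,0.002,0,0,0,0,0],
    [1,0.001,0,0,0,0,0],
    [1,0.001,0,0,0,0,0],
  ],
)

```text
time_s: 12.9
eef_pos: [617.8, -19.2, 174.3]
ee_rot: [-0.0, 0.999, -0.049, -0.0]
force: [-3.5, -1.6, -0.2]
grip_width: -0.001
grip_force: 1.5
```

```bash
python3 -c "
from h import *
to([630,-20,174],-5.6)
T=ctrl.capture('top')
cv2.imwrite('pics/m4.png',cv2.resize(cv2.cvtColor(T['img'][140:260,170:520],cv2.COLOR_RGB2BGR),None,fx=2.2,fy=2.2))
"
```

```text
t 12.9 pos [617.8 -19.2 174.3] F [-3.5 -1.6 -0.2] w -0.0
shift in tool now [12.2 -0.4  0.3] after turn [12.2 -0.4  0.3] turn [-0.  0.  0.]
```

View pics/m4.png

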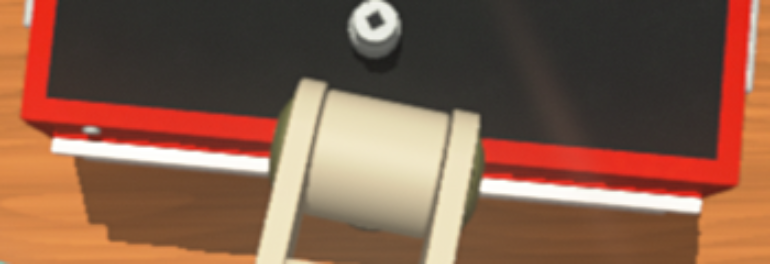

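The drawer is nearly home: the red front still shows between the chest edge and the pull. I'll creep the rest of the way, watching the force.

Emit:
send_rows(
  targets=[
    [1,0.001,0,0,0,0,0],
    [1,0.001,0,0,0,0,0],
    [1,0.001,0,0,0,0,0],
    [1,0.001,0,0,0,0,0],
    [1,0.001,0,0,0,0,0],
    [1,0.001,0,0,0,0,0],
    [1,0,0,0,0,0,0],
    [1,0,0,0,0,0,0],
    [1,0,0,0,0,0,0],
    [1,0,0,0,0,0,0],
  ],
)

```text
time_s: 14.2
eef_pos: [623.9, -19.6, 174.4]
ee_rot: [-0.0, 0.999, -0.049, 0.0]
force: [-0.3, 1.3, -0.6]
grip_width: 0.002
grip_force: 0.1
```

Emit:
send_rows(
  targets=[
    [1,0.001,0,0,0,0,0],
    [1,0.001,0,0,0,0,0],
    [1,0.001,0,0,0,0,0],
    [1,0,0,0,0,0,0],
    [1,0,0,0,0,0,0],
    [1,0,0,0,0,0,0],
    [1,0,0,0,0,0,0],
    [1,0,0,0,0,0,0],
    [1,0,0,0,0,0,0],
    [1,0,0,0,0,0,0],
  ],
)

```text
time_s: 15.45
eef_pos: [626.8, -20.2, 174.3]
ee_rot: [0.0, 0.999, -0.049, 0.0]
force: [-0.0, -1.0, 1.1]
grip_width: -0.0
grip_force: 0.0
```

Emit:
send_rows(
  targets=[
    [1,0.001,0,0,0,0,0],
    [1,0.001,0,0,0,0,0],
    [1,0,0,0,0,0,0],
    [1,0,0,0,0,0,0],
    [1,0,0,0,0,0,0],
    [1,0,0,0,0,0,0],
    [1,0,0,0,0,0,0],
    [1,0,0,0,0,0,0],
    [1,0,0,0,0,0,0],
    [1,0,0,0,0,0,0],
  ],
)

```text
time_s: 16.7
eef_pos: [628.1, -20.3, 174.3]
ee_rot: [0.0, 0.999, -0.049, -0.001]
force: [-5.9, 0.3, 3.3]
grip_width: -0.001
grip_force: 3.1
```

Emit:
send_rows(
  targets=[
    [1,0.0005,0,0,0,0,0],
    [1,0,0,0,0,0,0],
    [1,0,0,0,0,0,0],
    [1,0,0,0,0,0,0],
    [1,0,0,0,0,0,0],
    [1,0,0,0,0,0,0],
    [1,0,0,0,0,0,0],
    [1,0,0,0,0,0,0],
    [1,0,0,0,0,0,0],
    [1,0,0,0,0,0,0],
  ],
)

```text
time_s: 17.95
eef_pos: [628.1, -20.3, 174.3]
ee_rot: [0.0, 0.999, -0.049, -0.002]
force: [-9.4, 0.3, 4.6]
grip_width: 0.001
grip_force: 4.7
```

The force rises with no further motion, so the drawer is against its stop. Backing off straight, then up.

Emit:
send_rows(
  targets=[
    [1,-0.002,0,0,0,0,0],
    [1,-0.01,0,0,0,0,0],
    [1,-0.025,0,0,0,0,0],
    [1,-0.035,0,0,0,0,0],
    [1,-0.035,0,0,0,0,0],
    [1,-0.035,0,0,0,0,0],
    [1,-0.035,0,-0.02,0,0,0],
    [1,-0.035,0,-0.03,0,0,0],
    [1,0,0,-0.03,0,0,0],
    [1,0,0,0,0,0,0],
  ],
)

```text
time_s: 19.2
eef_pos: [418.5, 0.3, 256.1]
ee_rot: [0.001, 0.999, -0.049, 0.003]
force: [-1.0, -0.1, -0.9]
grip_width: -0.002
grip_force: 0.0
```

```bash
python3 -c "
from h import *
to([630,-20,174],-5.6)
T=ctrl.capture('top')
cv2.imwrite('pics/m5.png',cv2.cvtColor(T['img'],cv2.COLOR_RGB2BGR))
"
```

```text
t 19.2 pos [4.185e+02 3.000e-01 2.561e+02] F [-1.  -0.1 -0.9] w -0.0
shift in tool now [212.   -0.5  83.2] after turn [212.4  -0.5  82.1] turn [ 0.0009 -0.0051  0.0001]
```

View pics/m5.png

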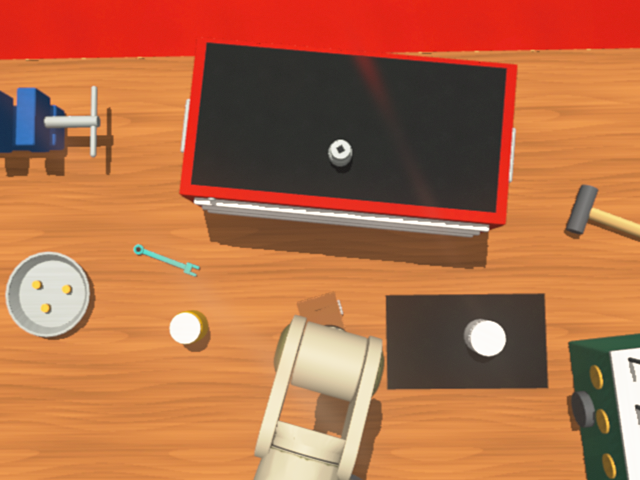

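The drawer is flush: its pull runs along the chest front from (195,202) to (488,228), in line with the two below. The socket (340,152), tin (188,327) and piston (486,338) have not moved.

```bash
python3 -c "
from rig import ctrl
print(ctrl.finish_job())"
```

```text
the job is handed in; nothing more can be done
None
```

I pushed the blue socket set shut, then pushed the drawer home to its stop with at most about 9 N measured. The socket, tin and piston were left unmoved, and the job was handed in at about 19 s of the 48 s allowed.

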